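Close up the board tester

ROBOT

A 6-joint arm with a two-finger parallel gripper is mounted at the origin on the work surface. World frame = base frame: x ahead of the robot, y to its left, z up, the work surface at z = 0. Lengths are in m, angles in rad, forces in N, time in s.
With the tool pointing down it reaches from about 0.4 to 0.825 m from the base axis. Payload 7 kg.
Tool frame: the origin (TCP) lies midway between the tips of the shut fingers; the grasp point (between the pads) lies 19 mm behind it; z points along the fingers, y is the line along which they close (so a half turn about z gives the same grasp; the last joint's range is limited). The gripper opens to 88 mm and grips with 3 to 60 N. Pads are 19 mm wide; open, the fingers measure 130 mm over their backs; the gripper's body (78 mm by 193 mm) begins 47 mm behind the grasp point.
Start: joints at [-1.044, 0.359, 0.012, 0, -1.224, -0.288], TCP at [0.16, -0.656, 0.227] pointing down, gripper open.
Joint ranges: [-3.07, 3.07], [-1.43, 2.12], [-1.02, 1.25], [-3.03, 1.67], [-3.05, -0], [-3.03, 3.03]. Speed limits (rad/s): [2.39, 2.39, 3.01, 3.14, 3.14, 3.14].

INTERFACE

Orientations are given as [roll, pitch, yaw] about the fixed x, y, z axes, in that order (R = Rz(yaw) Ry(pitch) Rx(roll)).
In Python, from station import arm gives the robot as it stands.
- The arm moves only by the tool servo_tool, never from a script. Its argument "deltas" is a list of rows, each a list of 7 numbers: the closure, from -1 (fully open) to 1 (shut), then the shift along the tool's x, y, z in mm, then the turn, a rotation vector about the tool's x, y, z in degrees. In form: [[gripper, x, y, z, ax, ay, az], ...]. A call has 1 to 20 rows; each row shifts and turns the commanded pose from where the row before left it, along the tool's axes as they then stand; what a row does not reach is not made up. A row lasts 1/12 s, in which the tool goes at most 41.7 mm and 7.16 degrees, less where a joint would pass 70% of its speed; a pose out of reach is approached as far as the arm can. A call is refused whole if a number of a shift passes 41.7 or a number of a turn 7.16, either way. A call with a gripper value outside its range is refused whole. The fingers move at their own pace and stop on an object; "squeeze" is the grip in N (left out, the last holds). Time passes only in rows, so rows that do not move let the fingers close. It gives the time, the measured TCP pose, the force, the opening and the grip force at its end, in the units of the state.
- arm.get_state(): the state, without advancing time (a new reading comes with each control period).
- arm.grab_frame(name): name is "scene" or "top"; returns a dict with "color" (384x512x3 uint8, red, green, blue), "K" (3x3 intrinsics, pixels), "position" and "orientation" of the camera in the world. Camera axes: x right, y down, z forward; pixel columns grow to the right and rows downward; lengths in m; the calibration is good to about 2 mm. A picture is of the moment at which its call begins. There is no depth.
- arm.job_done(): hands the job in; it is judged then, once.
Trained networks look in a picture, given as the dict that the camera call returned (one of the last four; its "shot" number tells which), for a name from the list of things; names that differ only in an ending like _2 or _b are one class to them, and where a whole thing is asked for, a point or a joint stands for the part that bears it (a point fixed in the world has none). Each returns a list of dicts, best first, with "conf" (0 to 1); they miss things now and then, are a little off and sometimes report something else, mostly with a low value. They report only what shows in the picture. A call takes as long as a camera call. They do not tell look-alikes from the thing itself.
- arm.recognise(query, picture): "at" ([x, y, z] in m, in the coordinates of the camera as it stood for that picture, good to about 4 mm: the middle of the surface that is visible of it).
The state is a dict: "t": time; "q": joint angles; "qd": joint speeds; "joint_efforts": joint torques, N m; "eef_pos": TCP position; "ee_rot": TCP orientation; "force": force on the tool from outside, world axes, zero at the start; "moment": the same for the moment, N m; "width": finger opening in m; "gripper_force": force on a finger pad.
Only numpy, scipy, OpenCV 4.12 (cv2) and the standard library are available. Lean on these libraries where they do the work, as an engineer would, in place of code of your own. Each camera call takes 0.05 s, during which the arm holds its last target. There are 200 camera calls.

TASK

Make the board tester on the bench ready for its test, only by pushing with the fingertips: slide the grey board carrier all the way in against its back stop, then push the raised lid down until it is fully shut, then push the latch tab at the side across over the lid as far as it goes. Keep the carrier flat on the bed - do not lift or carry it or anything else - do not swing the lid further open, and leave the things standing around the tester where they are.

Things in the scene. Friction and masses are not known exactly. Their poses are not given: they have to be found in the camera images.
- fixture: Board tester screwed to the bench, immovable. Origin on the bench; x away from its front (where the carrier goes in), y to its left, z up; yaw varies. In mm: black bed, top z = 30, x -150 to 100, y -85 to 85; aluminium guide rails at |y| = 56 to 70, tops z = 42 for x -150 to -50 and z = 66 for x -50 to 100; grey latch housing at the left, x -47 to 7, y 79 to 125, top z = 76.
- nest (a point): Where the carrier's origin is when the carrier is fully home: on the bed at fixture x = 10, y = 0, z = 30 mm, fixture axes. The back stop that the carrier then touches is an upright face at fixture x = 75 mm.
- carrier: Loose grey tray with a green board, 0.15 to 0.3 kg, on the bed between the rails (2 mm play a side), pulled 45 to 75 mm to the front; slides easily. Origin: centre of the plate's underside, fixture axes. Plate 130 (x) by 108 (y) by 8 mm. At its front an upright push plate: x -77 to -65, 80 mm wide, top 52 mm above the underside; push its front face.
- lid (a joint): Opening angle of the lid, rad: 0 shut and level, start 0.9 to 1.3, limit 1.6. Hinge at the far (+x) side of the tester, axis along fixture y; the front edge goes up and back as it opens. Stiff hinge: the lid stays where it is left; 1 to 5 N near the free edge pushes it down.
- lid_hinge (a point): Middle of the lid's hinge axis, at fixture x = 85, y = 0, z = 66 mm. Its axes turn with the lid: the grey lid plate reaches 140 mm along -x, is 148 mm wide in y, and 8 mm thick (z 0 to 8; z is the outer face's normal). A black probe block 9 mm deep sits below it.
- lid_edge (a point): Middle of the lid's free edge, on its outer (upper) face, 140 mm from the hinge; axes turn with the lid. Shut, it lies at fixture x = -55, z = 74 mm.
- latch (a joint): Travel of the slide latch in m: 0 fully open, start 0 to 0.004, 0.024 fully across (its stop). It slides towards the fixture's -y, over the lid's left edge, and stays where it is left; friction about 1.5 N.
- latch_push (a point): On the outer (+y) face of the latch's upright black tab, middle in x, fixture z = 96 mm (latch open: x = -20, y = 112 mm); push it along fixture -y. Fixture axes. Tab 28 mm (x) by 12 mm (y), z 82 to 110 mm, on a 30 (x) by 36 (y) by 6 mm steel slide plate with its underside at z = 76 mm.
- spool: Bystander: spool of solder wire standing upright, 56 mm across, 50 mm high. Origin: centre of underside.
- jar: Bystander: glass jar with steel cap, 58 mm across, 75 mm high. Origin: centre of underside.
- flux: Bystander: small amber bottle with black cap, 34 mm across, 75 mm high. Origin: centre of underside.
- driver: Bystander: screwdriver lying on the bench, 150 mm long, along its x axis.
Mind the look-alikes: they are no part of the job. What is shaped like the carrier but purple is not meant.

How it is judged:
On the way, in this order (a step that is already met when the one before it is completed fails the run):
1. the carrier is pushed home against the back stop, flat on the bed, with the lid still up (horizontal distance between carrier and nest below 0.006 m and z of carrier in the frame of fixture below 0.034 m and angle between carrier's own z axis and vertical below 0.08 rad and value of joint lid above 0.3 rad), for 0.2 s.
2. the lid is pushed fully shut (horizontal distance between carrier and nest below 0.006 m and z of carrier in the frame of fixture below 0.034 m and angle between carrier's own z axis and vertical below 0.08 rad and value of joint lid below 0.05 rad), for 0.2 s.
3. the latch is pushed across over the shut lid (all of step 2 and value of joint latch above 0.018 m), for 0.2 s.
At the end, for the whole second after the job is handed in: The carrier lies flat and still on the bed within 6 mm of its home point, the lid is shut to within 0.05 rad, and the latch is across by more than 18 of its 24 mm (all of step 3 and linear speed of carrier below 0.02 m/s); the robot touches nothing.
It fails at once if the carrier is lifted more than 12 mm off the bed or tipped (z of carrier in the frame of fixture above 0.042 m or angle between carrier's own z axis and vertical above 0.25 rad).
It fails at once if the lid is swung further open (value of joint lid above 1.45 rad).
It fails at once if a bystander is moved more than 30 mm (distance of any of spool, jar, flux, driver from where it was at the start of the episode above 0.03 m).
It fails at once if a bystander is knocked over or lifted (angle between any of spool, jar, flux's own z axis and vertical above 0.5 rad or height (world z) of any of spool, jar, flux, driver above 0.025 m).
It also fails if it takes over 58 s, if anything falls off the work surface, if the arm or the gripper's body presses on something with over 40 N, if the wrist force passes 120 N, or if a joint passes its speed limit or range.

## Working session

There is one attempt and no reset: what is moved stays moved. The work goes in short steps, Python scripts to look and compute and a tool call to move; the robot and the scene stay as the last step left them, time stands still between calls to the robot, and variables do not carry over. Pictures are saved under pics/ and viewed, at most 10 in all, crops included, and the job is handed in when it is done.

Besides the shell and the picture viewer there is one more tool, called in YAML: its name, and indented under it one key for each argument. servo_tool: Moves the arm, as the interface text tells. Its arguments: {"type":"object","properties":{"deltas":{"type":"array","items":{"type":"array","items":{"type":"number"}}},"squeeze":{"type":"number"}},"required":["deltas"]}

```bash
mkdir -p pics; ls
cat > h.py <<'E'
from station import arm
import numpy as np, cv2
from scipy.spatial.transform import Rotation as R
def rot(o):
    o=np.array(o,float)
    if o.shape==(3,3): return o
    return (R.from_euler('xyz',o) if o.size==3 else R.from_quat(o)).as_matrix()
def shot(n,save=None):
    f=arm.grab_frame(n)
    if save: cv2.imwrite('pics/'+save,f['color'][:,:,::-1])
    return f
def find(q,f):
    C=rot(f['orientation']);p=np.array(f['position']);K=np.array(f['K'])
    out=[]
    for d in arm.recognise(q,f):
        a=np.array(d['at']);u=K@a;u=u[:2]/u[2]
        out.append((round(d['conf'],2),np.round(C@a+p,4),np.round(u)))
    return out
def proj(f,P):
    C=rot(f['orientation']);K=np.array(f['K'])
    a=(np.atleast_2d(P)-np.array(f['position']))@C
    u=a@K.T; return u[:,:2]/u[:,2:]
E
python3 - <<'E'
from h import *
for n in('scene','top'):
    f=shot(n,n+'0.png'); print(n,f['position'],f['orientation'],f['K'])
    for q in('fixture','carrier','lid','lid_edge','lid_hinge','latch','latch_push','spool','jar','flux','driver'):
        for r in find(q,f): print(q,*r)
print(arm.get_state())
E
```

```text
pics
scene [ 1.24764554 -0.20930409  0.75199237] [-2.27565735 -0.01667608  1.21805407] [[467.009331     0.         254.80239016]
 [  0.         467.009331   202.04758277]
 [  0.           0.           1.        ]]
fixture 0.66 [0.6779 0.0297 0.0917] [263. 256.]
fixture 0.62 [0.6426 0.3134 0.0476] [377. 227.]
carrier 0.98 [0.36   0.1345 0.0074] [256. 183.]
carrier 0.87 [ 0.3995 -0.1751  0.0082] [138. 219.]
carrier 0.73 [0.4809 0.017  0.0512] [227. 209.]
lid 0.98 [0.6797 0.045  0.1385] [272. 237.]
lid_edge 0.88 [0.6803 0.0489 0.1375] [274. 237.]
lid_hinge 0.74 [0.6789 0.0419 0.1368] [270. 238.]
spool 0.75 [0.644  0.312  0.0443] [377. 229.]
jar 0.78 [ 0.5804 -0.1249  0.0524] [175. 254.]
jar 0.74 [0.678  0.0325 0.0883] [265. 257.]
jar 0.74 [0.5664 0.2766 0.0179] [344. 219.]
flux 0.72 [0.4866 0.0174 0.0523] [227. 210.]
flux 0.61 [ 0.6959 -0.1269  0.045 ] [188. 300.]
driver 0.87 [0.568  0.2774 0.0225] [345. 218.]
driver 0.7 [0.6462 0.3096 0.0432] [376. 230.]
driver 0.69 [0.6785 0.0475 0.1395] [273. 236.]
top [0.34331095 0.09109569 0.96849369] [-2.91521758  0.00476117 -1.61300484] [[356.576
[... 818 characters left out ...]
0209] [180. 200.]
{'t': 1.2, 'q': array([-1.04391931e+00,  3.58587228e-01,  1.19024257e-02, -4.25254719e-06,
       -1.22409513e+00, -2.88079934e-01]), 'qd': array([ 1.75716869e-03, -2.36065892e-04,  4.81502479e-04,  1.31914647e-03,
       -1.11012383e-03,  8.32032265e-05]), 'joint_efforts': array([-4.96237262e-04, -5.82402420e+01,  2.93296963e+01,  7.00213596e+00,
        1.25145254e-02,  6.41573160e-05]), 'eef_pos': array([ 0.15962659, -0.65583323,  0.2265698 ]), 'ee_rot': array([-3.14157807e+00,  8.49210886e-06, -2.90279702e+00]), 'force': array([0.41581337, 1.19912151, 0.31842276]), 'moment': array([0.01544074, 0.02248029, 0.06386073]), 'gripper_force': 0.0, 'width': 0.08751093243339136}
```

View images.

Run:
```python
import cv2
a=cv2.imread('pics/top0.png')[90:300,150:400]; cv2.imwrite('pics/top0c.png',cv2.resize(a,None,fx=2.8,fy=2.8,interpolation=cv2.INTER_CUBIC))
a=cv2.imread('pics/scene0.png')[130:340,110:410]; cv2.imwrite('pics/scene0c.png',cv2.resize(a,None,fx=2.6,fy=2.6,interpolation=cv2.INTER_CUBIC))
```

```text
(no output)
```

View pics/top0c.png

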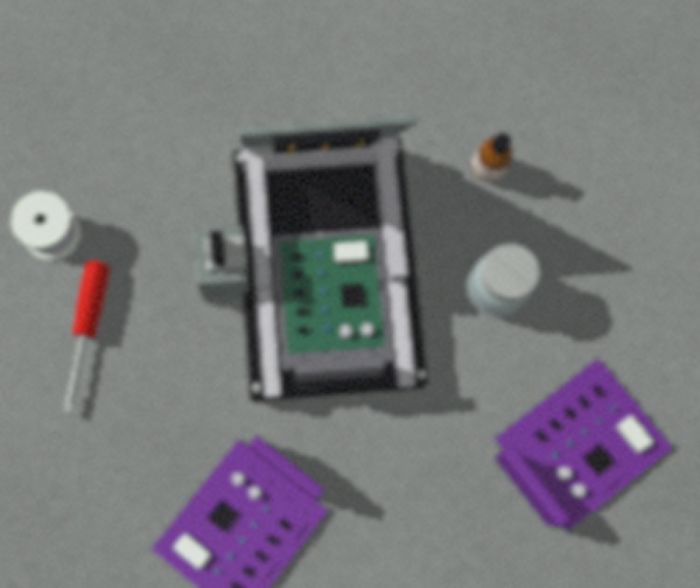

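View pics/scene0c.png

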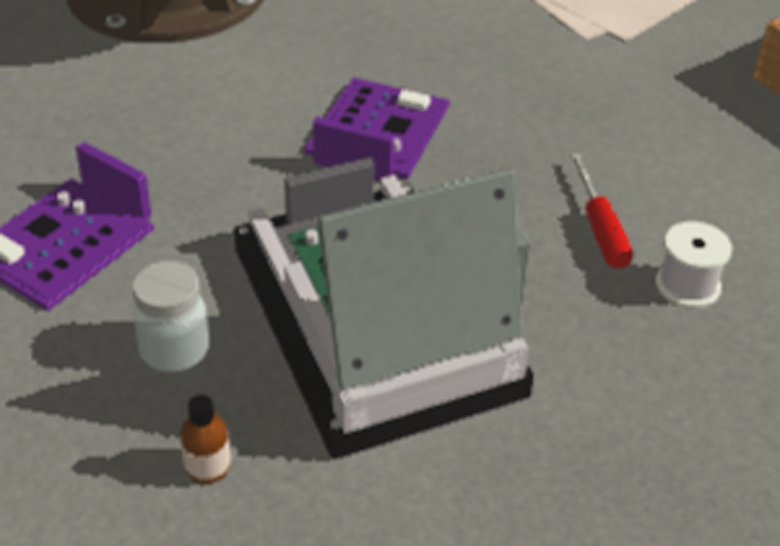

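```bash
cat > fit.py <<'E'
from h import *
from scipy.optimize import least_squares
ft,fs=shot('top'),shot('scene')
T=lambda u,v:(150+u/2.8,90+v/2.8); S=lambda u,v:(110+u/2.6,130+v/2.6)
bed=[(-150,85,30),(-150,-85,30),(100,85,30),(100,-85,30)]
rows=[(ft,bed[0],T(254,399)),(ft,bed[1],T(427,382)),(ft,bed[2],T(234,150)),(ft,bed[3],T(402,137)),
 (fs,bed[1],S(237,229)),(fs,bed[3],S(333,438)),(fs,bed[2],S(532,375))]
def lidp(a,y,l=140,h=8): return (85-l*np.cos(a)+h*np.sin(a),y,66+l*np.sin(a)+h*np.cos(a))
lid=[(fs,-74,S(322,215)),(fs,74,S(513,172))]
def W(p,q): c,s=np.cos(p[2]),np.sin(p[2]); return np.array([p[0]+(c*q[0]-s*q[1])/1e3,p[1]+(s*q[0]+c*q[1])/1e3,q[2]/1e3])
def res(p):
    r=[proj(f,W(p,q))[0]-u for f,q,u in rows]+[proj(f,W(p,lidp(p[3],y)))[0]-u for f,y,u in lid]
    return np.concatenate(r)
s=least_squares(res,[.62,.05,.1,1.1],loss='soft_l1'); print(np.round(s.x,4),np.round(res(s.x).reshape(-1,2),1))
p=s.x; np.save('p.npy',p)
for n,q in [('latch',(-20,112,96)),('lid_edge',lidp(p[3],0)),('nestpush',(-67,0,60)),('front',(-150,0,60))]: print(n,np.round(W(p,q),4))
pt=lambda f,q,o,k:tuple(int(v) for v in (proj(f,W(p,q))[0]-o)*k)
for f,nm,o,k in((ft,'top0c',(150,90),2.8),(fs,'scene0c',(110,130),2.6)):
    im=cv2.imread(f'pics/{nm}.png')
    for q in bed+[lidp(p[3],-74),lidp(p[3],74),(-20,112,110),(-20,100,110),(-50,63,66),(-50,-63,66),(-150,63,42),(100,63,66),(-47,125,76),(7,125,76)]: cv2.circle(im,pt(f,q,o,k),3,(0,255,255),-1)
    for d in(45,60,75):
        for y in(-40,40): cv2.circle(im,pt(f,(-67-d,y,82),o,k),3,(0,0,255),-1)
    cv2.imwrite(f'pics/{nm}o.png',im)
a=cv2.imread('pics/top0co.png');b=cv2.imread('pics/scene0co.png')
h=580;m=np.hstack([a[:h,200:460],cv2.resize(b,None,fx=1,fy=1)[:546,225:560].copy() if 0 else np.vstack([b[:546,225:560],np.zeros((h-546,335,3),np.uint8)])])
cv2.imwrite('pics/over.png',m)
E
python3 fit.py
```

```text
[0.6083 0.0463 0.0358 1.2767] [[-1.8 -0.8]
 [ 0.6  0.3]
 [-0.9 -1. ]
 [-0.3 -1. ]
 [-2.3 -1.5]
 [-0.9 -0.3]
 [ 1.1 -0.8]
 [-1.1  1.7]
 [ 0.4 -1.1]]
latch [0.5843 0.1575 0.096 ]
lid_edge [0.6604 0.0482 0.2023]
nestpush [0.5414 0.0439 0.06  ]
front [0.4584 0.041  0.06  ]
```

View pics/over.png

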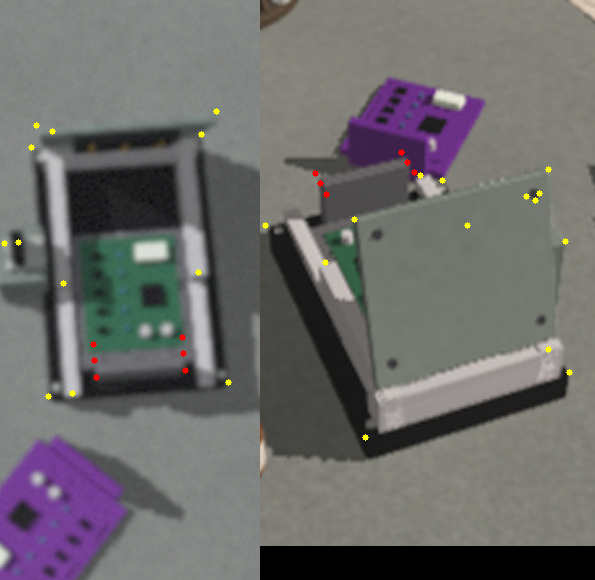

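The carrier meant is the grey one with the green board between the rails, at top crop (335,300), i.e. top pixel about (269,199). The look-alikes at crop (240,520) and (585,445) are purple. The overlay crop confirms this, with the fixture at about (0.608, 0.046), yaw 0.036, and the lid at about 1.28 rad.

servo_tool:
  deltas:
    - [1, 0, 0, 0, 0, 0, 5.8]
    - [1, 0, 0, 0, 0, 0, 5.8]
    - [1, -16, 37, 0, 0, 0, 0]
    - [1, -16, 37, 0, 0, 0, 0]
    - [1, -16, 37, 0, 0, 0, 0]
    - [1, -16, 37, 0, 0, 0, 0]
    - [1, -16, 37, 0, 0, 0, 0]
    - [1, -16, 37, 0, 0, 0, 0]
    - [1, -16, 37, 0, 0, 0, 0]
    - [1, -16, 37, 0, 0, 0, 0]
    - [1, -16, 37, 0, 0, 0, 0]
    - [1, -16, 37, 0, 0, 0, 0]
    - [1, -16, 37, 0, 0, 0, 0]
    - [1, -16, 37, 0, 0, 0, 0]
    - [1, -16, 37, 0, 0, 0, 0]
    - [1, -16, 37, 0, 0, 0, 0]
    - [1, -16, 37, 0, 0, 0, 0]
    - [1, -16, 37, 0, 0, 0, 0]
    - [1, -16, 37, 0, 0, 0, 0]
    - [1, 0, 0, 0, 0, 0, 0]

```text
t: 2.97
eef_pos: [0.4111, -0.0123, 0.2272]
ee_rot: [3.141, 0.002, -3.1]
force: [0.7, 0.1, 0.8]
width: 0.0006
gripper_force: 0.0
```

servo_tool:
  deltas:
    - [1, -13, 26, 0, 0, 0, 0]
    - [1, -13, 26, 0, 0, 0, 0]
    - [1, 0, 0, 35, 0, 0, 0]
    - [1, 0, 0, 35, 0, 0, 0]
    - [1, 0, 0, 35, 0, 0, 0]
    - [1, 0, 0, 35, 0, 0, 0]
    - [1, 0, 0, 20, 0, 0, 0]
    - [1, 0, 0, 10, 0, 0, 0]
    - [1, 0, 0, 0, 0, 0, 0]

```text
t: 3.72
eef_pos: [0.4312, 0.0347, 0.0544]
ee_rot: [-3.14, -0.004, -3.106]
force: [-0.7, -0.7, -0.1]
width: 0.0005
gripper_force: 0.0
```

Run:
```python
from h import *
f=shot('top'); a=f['color'][120:270,180:340,::-1]
cv2.imwrite('pics/t1.png',cv2.resize(a,None,fx=4,fy=4,interpolation=cv2.INTER_CUBIC))
s=arm.get_state();print(s['t'],s['eef_pos'],s['ee_rot'],s['force'])
print((proj(f,s['eef_pos'])-[180,120])*4)
```

```text
3.7667 [0.43214602 0.03513323 0.05583107] [-3.14030690e+00 -2.19426389e-03 -3.10515265e+00] [1.31884109 0.28167333 0.2124651 ]
[[377.43667414 472.43300017]]
```

View pics/t1.png

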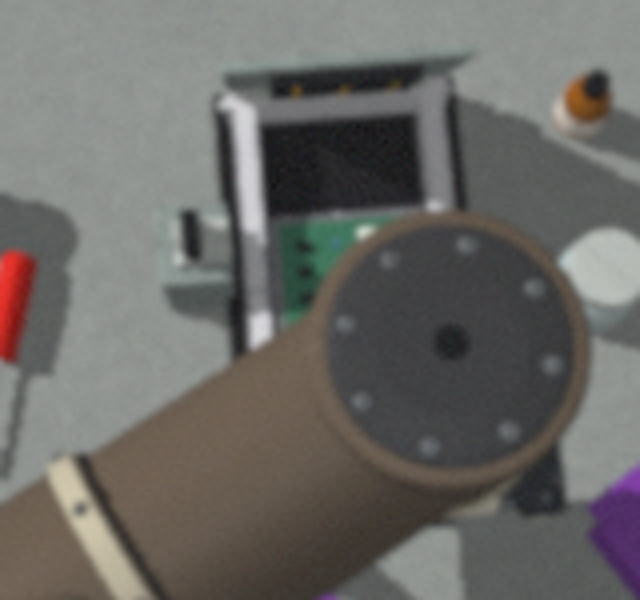

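servo_tool:
  deltas:
    - [1, -6, 6, 4, 0, 0, 0]
    - [1, -10, 0, 0, 0, 0, 0]
    - [1, -6, 0, 0, 0, 0, 0]
    - [1, -6, 0, 0, 0, 0, 0]
    - [1, -6, 0, 0, 0, 0, 0]
    - [1, -6, 0, 0, 0, 0, 0]
    - [1, -6, 0, 0, 0, 0, 0]
    - [1, -6, 0, 0, 0, 0, 0]
    - [1, -6, 0, 0, 0, 0, 0]
    - [1, -6, 0, 0, 0, 0, 0]
    - [1, -6, 0, 0, 0, 0, 0]
    - [1, -5, 0, 0, 0, 0, 0]
    - [1, -4, 0, 0, 0, 0, 0]
    - [1, -3, 0, 0, 0, 0, 0]
    - [1, 0, 0, 0, 0, 0, 0]

```text
t: 5.02
eef_pos: [0.5154, 0.0447, 0.0525]
ee_rot: [3.141, 0.001, -3.105]
force: [0.3, -0.2, -0.2]
width: 0.0006
gripper_force: 0.0
```

Now creep until the stop shows in the force.

servo_tool:
  deltas:
    - [1, -2, 0, 0, 0, 0, 0]
    - [1, -2, 0, 0, 0, 0, 0]
    - [1, -2, 0, 0, 0, 0, 0]
    - [1, -2, 0, 0, 0, 0, 0]
    - [1, -2, 0, 0, 0, 0, 0]
    - [1, 0, 0, 0, 0, 0, 0]

```text
t: 5.52
eef_pos: [0.5251, 0.045, 0.0526]
ee_rot: [3.142, 0.001, -3.105]
force: [0.1, -0.3, -0.8]
width: 0.0002
gripper_force: 0.1
```

servo_tool:
  deltas:
    - [1, -1.5, 0, 0, 0, 0, 0]
    - [1, -1.5, 0, 0, 0, 0, 0]
    - [1, 0, 0, 0, 0, 0, 0]

```text
t: 5.77
eef_pos: [0.5277, 0.045, 0.0526]
ee_rot: [3.142, 0.0, -3.105]
force: [-0.4, -0.4, 0.3]
width: 0.0004
gripper_force: 0.6
```

servo_tool:
  deltas:
    - [1, -1.5, 0, 0, 0, 0, 0]
    - [1, -1.5, 0, 0, 0, 0, 0]
    - [1, 0, 0, 0, 0, 0, 0]

```text
t: 6.02
eef_pos: [0.5304, 0.0451, 0.0526]
ee_rot: [-3.142, -0.0, -3.105]
force: [-4.2, -0.5, 2.3]
width: 0.0006
gripper_force: 1.6
```

servo_tool:
  deltas:
    - [1, -1.5, 0, 0, 0, 0, 0]
    - [1, 0, 0, 0, 0, 0, 0]
    - [1, 0, 0, 0, 0, 0, 0]
    - [1, 0, 0, 0, 0, 0, 0]

```text
t: 6.35
eef_pos: [0.5303, 0.0449, 0.0523]
ee_rot: [-3.141, -0.003, -3.106]
force: [-8.2, 2.0, 4.9]
width: 0.0001
gripper_force: 4.0
```

servo_tool:
  deltas:
    - [1, 8, 0, 0, 0, 0, 0]
    - [1, 16, 0, 0, 0, 0, 0]
    - [1, 0, 0, -33, 0, 0, 0]
    - [1, 0, 0, -33, 0, 0, 0]
    - [1, 0, 0, -33, 0, 0, 0]
    - [1, 0, 0, -33, 0, 0, 0]
    - [1, 0, 0, -33, 0, 0, 0]
    - [1, 0, 0, -33, 0, 0, 0]
    - [1, 0, 0, 0, 0, 0, 0]
    - [1, -32, 0, 0, 0, 0, 0]
    - [1, -32, 0, 0, 0, 0, 0]
    - [1, -32, 0, 0, 0, 0, 0]
    - [1, -32, 0, 0, 0, 0, 0]
    - [1, -32, 0, 0, 0, 0, 0]
    - [1, -38, 0, 0, 0, 0, 0]
    - [1, 0, 0, 0, 0, 0, 0]
    - [1, 0, 0, 0, 0, 0, 0]

```text
t: 7.77
eef_pos: [0.7072, 0.0515, 0.2476]
ee_rot: [-3.141, -0.002, -3.106]
force: [-0.1, 0.2, -0.2]
width: 0.0003
gripper_force: 0.0
```

Run:
```python
from h import *
s=arm.get_state();print(s['t'],s['eef_pos'],s['ee_rot'],s['force'])
f=shot('scene'); 
a=f['color'][60:300,150:400,::-1]
cv2.imwrite('pics/s2.png',cv2.resize(a,None,fx=2.4,fy=2.4,interpolation=cv2.INTER_CUBIC))
```

```text
7.7667 [0.70722175 0.05145971 0.24761964] [-3.14076699e+00 -2.26413360e-03 -3.10607470e+00] [-0.11008814  0.17203127 -0.18804123]
```

View pics/s2.png

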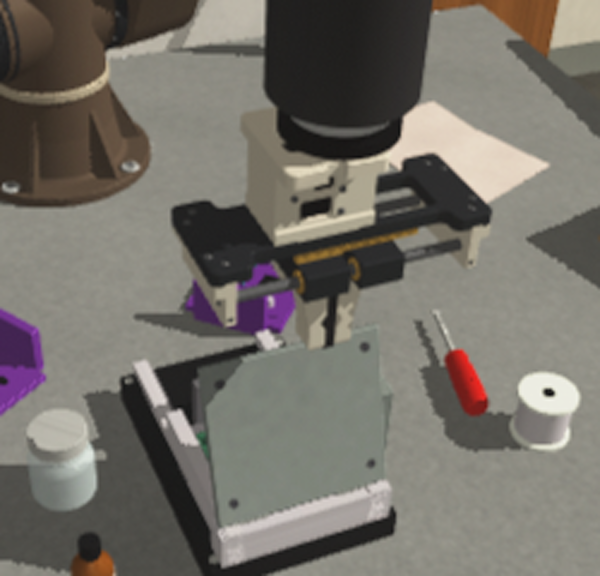

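Run:
```python
from h import *
f=shot('scene'); p=np.load('p.npy')
for P in ([.7072,.0515,.2476],[.717,.0515,.2476],[.6604,.0482,.2023]): print((proj(f,P)-[150,60])*2.4)
for q in('lid','lid_edge','carrier'):
    for r in find(q,f): print(q,*r)
```

```text
[[322.61181597 337.89421122]]
[[328.14408329 346.54283537]]
[[290.83208959 346.79720572]]
lid 0.96 [0.6779 0.0459 0.1363] [272. 237.]
lid_edge 0.59 [0.6795 0.0434 0.1388] [271. 237.]
lid_edge 0.55 [0.6815 0.0258 0.0807] [262. 261.]
carrier 0.7 [0.3878 0.1196 0.0112] [255. 189.]
carrier 0.56 [ 0.3976 -0.1765  0.0114] [137. 218.]
```

servo_tool:
  deltas:
    - [1, 0, 0, 23, 0, 0, 0]
    - [1, 0, 0, 23, 0, 0, 0]
    - [1, 0, 0, 22, 0, 0, 0]
    - [1, 8, 0, 0, 0, 0, 0]
    - [1, 8, 0, 0, 0, 0, 0]
    - [1, 7, 0, 0, 0, 0, 0]
    - [1, 7, 0, 0, 0, 0, 0]
    - [1, 6.5, 0, 2.5, 0, 0, 0]
    - [1, 6.5, 0, 2.5, 0, 0, 0]
    - [1, 6.5, 0, 2.5, 0, 0, 0]
    - [1, 6.7, 0, 3.7, 0, 0, 0]
    - [1, 6.7, 0, 3.7, 0, 0, 0]
    - [1, 6.7, 0, 3.7, 0, 0, 0]
    - [1, 0, 0, 0, 0, 0, 0]

```text
t: 9.18
eef_pos: [0.6343, 0.0489, 0.1627]
ee_rot: [3.142, -0.002, -3.105]
force: [0.8, 0.8, 0.7]
width: 0.0004
gripper_force: 0.1
```

servo_tool:
  deltas:
    - [1, 5.9, 0, 5, 0, 0, 0]
    - [1, 5.9, 0, 5, 0, 0, 0]
    - [1, 5.9, 0, 5, 0, 0, 0]
    - [1, 4.8, 0, 6, 0, 0, 0]
    - [1, 4.8, 0, 6, 0, 0, 0]
    - [1, 4.8, 0, 6, 0, 0, 0]
    - [1, 3.5, 0, 6.8, 0, 0, 0]
    - [1, 3.5, 0, 6.8, 0, 0, 0]
    - [1, 3.5, 0, 6.8, 0, 0, 0]
    - [1, 2, 0, 7.4, 0, 0, 0]
    - [1, 2, 0, 7.4, 0, 0, 0]
    - [1, 1, 0, 5, 0, 0, 0]
    - [1, 0, 0, 0, 0, 0, 0]

```text
t: 10.27
eef_pos: [0.5877, 0.047, 0.0891]
ee_rot: [-3.141, -0.002, -3.106]
force: [0.0, 0.2, -0.5]
width: 0.0003
gripper_force: 0.0
```

servo_tool:
  deltas:
    - [1, 0, 0, 4, 0, 0, 0]
    - [1, 0, 0, 4, 0, 0, 0]
    - [1, 0, 0, 3, 0, 0, 0]
    - [1, 0, 0, 2, 0, 0, 0]
    - [1, 0, 0, 1, 0, 0, 0]
    - [1, 0, 0, 0, 0, 0, 0]

```text
t: 10.77
eef_pos: [0.5886, 0.0472, 0.0765]
ee_rot: [-3.141, -0.0, -3.105]
force: [-0.4, -0.3, 0.1]
width: 0.0002
gripper_force: 0.0
```

servo_tool:
  deltas:
    - [1, 0, 0, 1.5, 0, 0, 0]
    - [1, 0, 0, 1.5, 0, 0, 0]
    - [1, 0, 0, 1.5, 0, 0, 0]
    - [1, 0, 0, 0, 0, 0, 0]
    - [1, 0, 0, 0, 0, 0, 0]

```text
t: 11.18
eef_pos: [0.5889, 0.0472, 0.0741]
ee_rot: [-3.141, 0.001, -3.105]
force: [-6.4, 1.4, 16.8]
width: 0.0006
gripper_force: 8.1
```

Run:
```python
from h import *
s=arm.get_state();print(s['t'],s['eef_pos'],s['force'])
f=shot('scene'); 
a=f['color'][100:340,150:400,::-1]
cv2.imwrite('pics/s3.png',cv2.resize(a,None,fx=2.4,fy=2.4,interpolation=cv2.INTER_CUBIC))
```

```text
11.1833 [0.5889127  0.0472345  0.07409839] [-6.38424518  1.35800731 16.80668165]
```

View pics/s3.png

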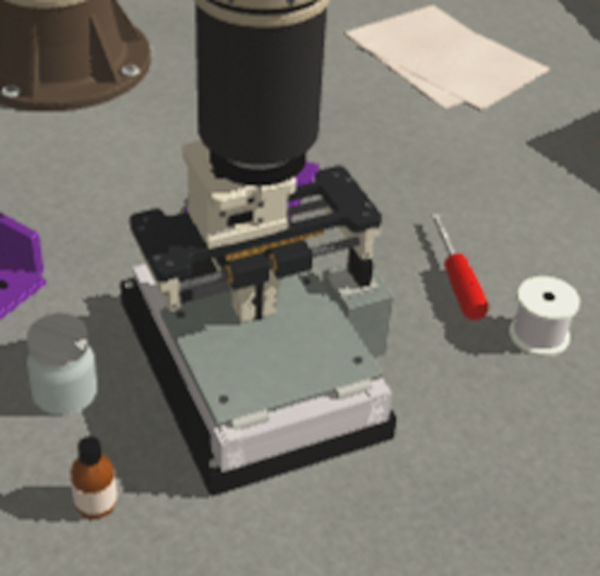

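servo_tool:
  deltas:
    - [1, 0, 0, -15, 0, 0, 0]
    - [1, 0, 0, -25, 0, 0, 0]
    - [1, 0, 0, -25, 0, 0, 0]
    - [1, 0, 31, 0, 0, 0, 0]
    - [1, 0, 31, 0, 0, 0, 0]
    - [1, 0, 31, 0, 0, 0, 0]
    - [1, 0, 31, 0, 0, 0, 0]
    - [1, 0, 31, 0, 0, 0, 0]
    - [1, 0, 0, 0, 0, 0, 0]
    - [1, 0, 0, 21, 0, 0, 0]
    - [1, 0, 0, 20, 0, 0, 0]
    - [1, 0, 0, 0, 0, 0, 0]
    - [1, 0, -6, 0, 0, 0, 0]
    - [1, 0, -6, 0, 0, 0, 0]
    - [1, 0, 0, 0, 0, 0, 0]

```text
t: 12.48
eef_pos: [0.5842, 0.1892, 0.0976]
ee_rot: [3.141, 0.001, -3.106]
force: [-0.0, 0.1, 0.3]
width: 0.0005
gripper_force: 0.0
```

servo_tool:
  deltas:
    - [1, 0, 0, 6, 0, 0, 0]
    - [1, 0, -5, 0, 0, 0, 0]
    - [1, 0, -5, 0, 0, 0, 0]
    - [1, 0, -4, 0, 0, 0, 0]
    - [1, 0, -4, 0, 0, 0, 0]
    - [1, 0, -4, 0, 0, 0, 0]
    - [1, 0, -3, 0, 0, 0, 0]
    - [1, 0, -3, 0, 0, 0, 0]
    - [1, 0, 0, 0, 0, 0, 0]

```text
t: 13.23
eef_pos: [0.5846, 0.1617, 0.0904]
ee_rot: [3.142, 0.0, -3.105]
force: [0.0, -0.1, -0.5]
width: 0.0005
gripper_force: 0.0
```

servo_tool:
  deltas:
    - [1, 0, -2, 0, 0, 0, 0]
    - [1, 0, -2, 0, 0, 0, 0]
    - [1, 0, 0, 0, 0, 0, 0]

```text
t: 13.48
eef_pos: [0.5847, 0.158, 0.0903]
ee_rot: [3.142, 0.0, -3.105]
force: [0.0, 0.0, 0.9]
width: 0.0003
gripper_force: 0.3
```

servo_tool:
  deltas:
    - [1, 0, -1.5, 0, 0, 0, 0]
    - [1, 0, -1.5, 0, 0, 0, 0]
    - [1, 0, 0, 0, 0, 0, 0]

```text
t: 13.73
eef_pos: [0.5848, 0.155, 0.0903]
ee_rot: [-3.142, 0.0, -3.105]
force: [0.3, 0.9, 0.4]
width: 0.0003
gripper_force: 0.5
```

servo_tool:
  deltas:
    - [1, 0, -2, 0, 0, 0, 0]
    - [1, 0, -2, 0, 0, 0, 0]
    - [1, 0, -2, 0, 0, 0, 0]
    - [1, 0, 0, 0, 0, 0, 0]

```text
t: 14.07
eef_pos: [0.5851, 0.1504, 0.0904]
ee_rot: [3.139, 0.001, -3.106]
force: [-2.7, 8.7, 1.3]
width: 0.0005
gripper_force: 4.0
```

servo_tool:
  deltas:
    - [1, 0, -2, 0, 0, 0, 0]
    - [1, 0, -2, 0, 0, 0, 0]
    - [1, 0, 0, 0, 0, 0, 0]

```text
t: 14.32
eef_pos: [0.5853, 0.15, 0.0906]
ee_rot: [3.134, 0.003, -3.105]
force: [-7.7, 22.7, 1.6]
width: 0.0003
gripper_force: 11.8
```

servo_tool:
  deltas:
    - [1, 0, -1.5, 0, 0, 0, 0]
    - [1, 0, -1.5, 0, 0, 0, 0]
    - [1, 0, 0, 0, 0, 0, 0]

```text
t: 14.57
eef_pos: [0.5854, 0.1497, 0.0907]
ee_rot: [3.131, 0.004, -3.105]
force: [-11.6, 34.3, 2.6]
width: 0.0006
gripper_force: 17.6
```

servo_tool:
  deltas:
    - [1, 0, 7, 0, 0, 0, 0]
    - [1, 0, 15, 0, 0, 0, 0]
    - [1, 0, 20, 0, 0, 0, 0]
    - [1, 0, 0, -30, 0, 0, 0]
    - [1, 0, 0, -35, 0, 0, 0]
    - [1, 0, 0, -35, 0, 0, 0]
    - [1, 35, 0, 0, 0, 0, 0]
    - [1, 35, 0, 0, 0, 0, 0]
    - [1, 35, 0, 0, 0, 0, 0]
    - [1, 25, 0, 0, 0, 0, 0]
    - [1, 0, 0, 0, 0, 0, 0]
    - [1, 0, 0, 0, 0, 0, 0]

```text
t: 15.57
eef_pos: [0.453, 0.1793, 0.1909]
ee_rot: [3.141, 0.001, -3.104]
force: [-0.1, 0.4, -0.1]
width: 0.0005
gripper_force: 0.0
```

Run:
```python
from h import *
s=arm.get_state();print(s['t'],s['eef_pos'],s['force'])
f=shot('scene'); a=f['color'][150:340,170:370,::-1]
g=shot('top'); b=g['color'][100:290,180:340,::-1]
o=np.hstack([cv2.resize(x,None,fx=2.2,fy=2.2,interpolation=cv2.INTER_CUBIC) for x in (a,b)])
cv2.imwrite('pics/s4.png',o)
for q in('latch','latch_push','lid','carrier'):
    for fr in(f,g):
        for r in find(q,fr): print(q,*r)
p=np.load('p.npy');c,sn=np.cos(p[2]),np.sin(p[2])
for y in(106,82): # tab centre open/across
    P=[p[0]+(c*-20-sn*y)/1e3,p[1]+(sn*-20+c*y)/1e3,.11]; print(y,(proj(f,P)-[170,150])*2.2,(proj(g,P)-[180,100])*2.2+[440,0])
```

```text
15.5667 [0.45298232 0.17925998 0.19090448] [-0.10190167  0.42778277 -0.10933117]
latch 0.73 [0.5928 0.1216 0.0842] [289. 220.]
latch 0.48 [0.5864 0.1272 0.0857] [236. 178.]
latch_push 0.81 [0.5967 0.122  0.0855] [290. 220.]
latch_push 0.58 [0.5787 0.1258 0.0799] [237. 182.]
lid 0.65 [0.6326 0.0389 0.0709] [259. 246.]
lid 0.73 [0.6228 0.0443 0.071 ] [267. 165.]
carrier 0.7 [ 0.4017 -0.1787  0.008 ] [137. 220.]
carrier 0.57 [0.3671 0.1341 0.007 ] [257. 185.]
carrier 0.49 [0.5531 0.0397 0.0827] [247. 217.]
carrier 0.96 [ 0.4    -0.1885  0.0104] [358. 248.]
carrier 0.67 [0.5412 0.0464 0.0776] [268. 195.]
106 [[289.55083744 121.14211243]] [[540.27194248 168.88622797]]
82 [[266.99495345 127.07758886]] [[561.36435155 167.27102874]]
```

View pics/s4.png

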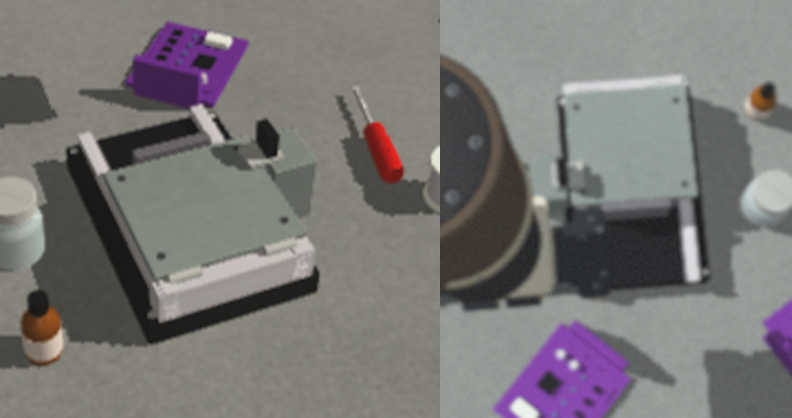

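The pictures show the latch tab at scene crop (268,125), where the fully-across position is predicted. The lid is level, the push plate is right at the lid's front edge, and the arm touches nothing.

```bash
python3 -c "
from station import arm
print(arm.job_done())"
```

```text
the job is handed in; nothing more can be done
None
```

I pushed the carrier home against its back stop, shut the lid and slid the latch across to its stop. Forces and pictures agree on all three, no bystander moved visibly, and I handed the job in; no verdict came back.

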